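# Index the sample carousel to the reader and start the reading

## Task

With a fingertip, push one of the arms of the blue sample carousel round, either way, until the vial with the orange cap stands squarely in front of the optical reader (the white block with the red stripe); then, and only then, press the green button on the grey control box right down and let it go. Do not push against the vials, lift them or tip them, and leave the bottle, beaker and tip box where they stand.

Things in the scene. Friction and masses are not known exactly. Their poses are not given: they have to be found in the camera images.
- hub (a point): On the vertical axle of the navy-blue carousel, 74 mm above the bench. Round hub, 48 mm diameter, top at 90 mm. Four straight arms at 90 degrees, upright bars 12 mm wide, 48 to 74 mm above the bench, each ending in a cup (38 mm diameter, 45 to 67 mm above the bench) centred 120 mm from the axle, so arms point from hub to vials. Push on the bare bar, 24 to 101 mm from the axle.
- housing: Fixed white drum under the carousel, radius 105 mm; its flat top is 30 mm above the bench (39 mm within 85 mm of the axle), below the arms. Origin on the axle at bench level; x axis points to the reader, a fixed white block 56 mm wide, 88 mm tall, 150 to 195 mm from the axle, with a red stripe along its top and a dark window facing the axle.
- carousel (a joint): Turn of the carousel about its vertical axle, rad, 0 at the start, positive anticlockwise seen from above. No end stops. It turns with light friction (about 0.1 N m, so 1 to 2 N on an arm) and stays where it is left, without coasting.
- vial_orange: Loose glass sample vial with an orange cap, 29 mm diameter, 51 mm tall, 40 g, standing in one of the four cups of the carousel with about 2 mm of play. Origin at the centre of its underside, 49 mm above the bench; top of the cap 100 mm above the bench. This is the vial to bring to the reader.
- vial_white1: Loose glass sample vial with a white cap, 29 mm diameter, 51 mm tall, 40 g, standing in one of the four cups of the carousel with about 2 mm of play. Origin at the centre of its underside, 49 mm above the bench; top of the cap 100 mm above the bench.
- vial_white2: Loose glass sample vial with a white cap, 29 mm diameter, 51 mm tall, 40 g, standing in one of the four cups of the carousel with about 2 mm of play. Origin at the centre of its underside, 49 mm above the bench; top of the cap 100 mm above the bench.
- vial_white3: Loose glass sample vial with a white cap, 29 mm diameter, 51 mm tall, 40 g, standing in one of the four cups of the carousel with about 2 mm of play. Origin at the centre of its underside, 49 mm above the bench; top of the cap 100 mm above the bench.
- station (a point): The reading place: 120 mm from the axle, straight in front of the middle of the reader's dark window, 74 mm above the bench, on the line from the axle along the reader's red stripe. The axis of the orange-capped vial must come here. At the start the reader points between two arms.
- start_button_top (a point): Centre of the top of the green push button (32 mm diameter), at rest. It stands on the top of a fixed grey control box 90 x 90 x 60 mm and is pressed straight down, 6 mm of travel, 5 N when fully down.
- start_button (a joint): Travel of the green button, m: 0 released, 0.006 fully down. It springs back.
- reagent_bottle: Loose brown reagent bottle, 60 mm diameter, 120 mm tall, 0.25 kg; origin at the centre of its underside. Leave it alone.
- beaker: Loose glass beaker, 68 mm diameter, 80 mm tall, 0.12 kg; origin at the centre of its underside. Leave it alone.
- tip_box: Loose blue pipette-tip box with a white lid, 85 x 120 x 57 mm, 0.3 kg; origin at the centre of its underside. Leave it alone.
Not all that is in view belongs to the job. Leave any turquoise look-alike of the part that bears start_button_top alone. Leave any black or pink look-alike of the vial_orange alone.

How it is judged:
By the outcome, as a careful person would: the job done as asked, in the order asked, and still so for the second after the job is handed in, with the robot touching nothing.
It also fails if it takes over 54 s, if anything falls off the work surface, if the arm or the gripper's body presses on something with over 40 N, if the wrist force passes 120 N, or if a joint passes its speed limit or range.

## Robot

A 6-joint arm with a two-finger parallel gripper is mounted at the origin on the work surface. World frame = base frame: x ahead of the robot, y to its left, z up, the work surface at z = 0. Lengths are in m, angles in rad, forces in N, time in s.
With the tool pointing down it reaches from about 0.425 to 0.925 m from the base axis. Payload 12.5 kg.
Tool frame: the origin (TCP) lies at the very end of the fingers, on their centre line; the grasp point (between the pads) lies robot.hold_point_z behind it (robot.hold_point_z is the distance from the TCP to the grasp point, in m); z points along the fingers, y is the direction in which the jaws open and shut (so a half turn about z gives the same grasp; the last joint's range is limited). The gripper opens to 85 mm and grips with 20 to 120 N. Pads are 22 mm wide; open, the fingers measure 114 mm over their backs; the gripper's body (76 mm by 85 mm) begins 54 mm behind the grasp point. The pads swing forward as they close: fully open they stand 13 mm farther back than shut.
Start: joints at [-1.282, 0.491, 1.559, -0, 1.092, -0.106], TCP at [0.24, -0.577, 0.231] pointing down, gripper open.
Joint ranges: [-3.1, 3.1], [-0.84, 2.19], [0.05, 2.79], [-1.13, 4.28], [0.06, 2.93], [-2.69, 2.69]. Speed limits (rad/s): [2.22, 2.22, 2.79, 3.14, 3.14, 3.14].

## Interface

Orientations are given as a rotation vector (axis times angle).
In Python, from workcell import state, imaging, workorder, robot gives the robot as it stands.
- The arm moves only by the shell command python3 -m jog 'ROWS' [OPENING] [FORCE]. ROWS is JSON, a list of rows, each a list of 2 entries, a list of its own where there are three numbers: the shift along the tool's x, y, z in m, then the turn, a rotation vector about the tool's x, y, z in rad. A call has 1 to 8 rows; each row is the pose to reach, as a shift and turn from the pose commanded when the call began, along the tool's axes at that moment; what a row does not reach only later rows make up. A row lasts 1/12 s, in which the tool goes at most 41.7 mm and 7.16 degrees, less where a joint would pass 70% of its speed; a pose out of reach is approached as far as the arm can. A call with a gripper value outside its range is refused whole. OPENING is the gripper command: -1 is fully open, 1 is shut, values between are in proportion, set as the call begins (- or left out, the last holds). The fingers move at their own pace and stop on an object; FORCE is the grip in N (left out, the last holds). Time passes only in rows, so rows that repeat a pose let the fingers close. It gives the time, the measured TCP pose, the force and the opening at its end, in the units of the state.
- state(): the state, without advancing time (a new reading comes with each control period).
- imaging.capture(name): name is "scene" or "top" or "wrist"; returns a dict with "img" (384x512x3 uint8, red, green, blue), "vertical_fov" (degrees; the focal length in pixels is half the picture's height over the tangent of half this angle, whatever the lens; pixels are square), "cx", "cy" (the principal point, pixels), "distortion" ([k1, k2, p1, p2, k3] as OpenCV has them; the pictures are not rectified), "rvec" (rotation vector, rad) and "tvec" (3), from world to camera coordinates, as OpenCV has them. Camera axes: x right, y down, z forward; pixel columns grow to the right and rows downward; lengths in m; the calibration is good to about 2 mm. A picture is of the moment at which its call begins. There is no depth.
- workorder.finish_job(): hands the job in, once; it reports no verdict.
The state is a dict: "time": time; "q": joint angles; "joint_velocities": joint speeds; "effort": joint torques, N m; "ee_pos": TCP position; "orientation": TCP orientation; "force": force on the tool from outside, world axes, zero at the start; "ft_torque": the same for the moment, N m; "finger_gap": opening from 0.0 (shut) to 1.0 (fully open).
Only numpy, scipy, OpenCV 4.12 (cv2) and the standard library are available. Lean on these libraries where they do the work, as an engineer would, in place of code of your own. Each camera call takes 0.05 s, during which the arm holds its last target.

## Working session

There is one attempt and no reset: what is moved stays moved. The work goes in short steps, Python scripts to look and compute and a shell command to move; the robot and the scene stay as the last step left them, time stands still between calls to the robot, and variables do not carry over. Pictures are saved under pics/ and viewed, and the job is handed in when it is done.

```bash
mkdir -p pics; ls
python3 - <<'E'
from workcell import state, imaging, workorder, robot
import cv2
s=state();print(s['time'],s['ee_pos'],s['orientation'],s['finger_gap'],robot.hold_point_z)
for n in('scene','top'):
    c=imaging.capture(n);cv2.imwrite(f'pics/{n}0.png',c['img'][...,::-1])
    print(n,c['vertical_fov'],c['cx'],c['cy'],c['distortion'],c['rvec'],c['tvec'])
E
```

```text
pics
0.0 [ 0.24034444 -0.57670116  0.23073939] [-3.07952097e+00 -6.15926713e-01  1.46707627e-04] 0.9994402206217654 0.0187
scene 56.765049629764576 254.96758027506655 190.7474221840661 [-0.05972494  0.          0.          0.          0.        ] [ 0.90728433  2.30726737 -1.24144805] [ 0.43595335 -0.13942974  1.351034  ]
top 48.88189036618743 251.8637156993716 185.5454674315669 [-0.11277951  0.          0.          0.          0.        ] [ 2.16935836 -2.15278499  0.14805323] [-0.03311315  0.60626685  1.39384066]
```

View pics/top0.png

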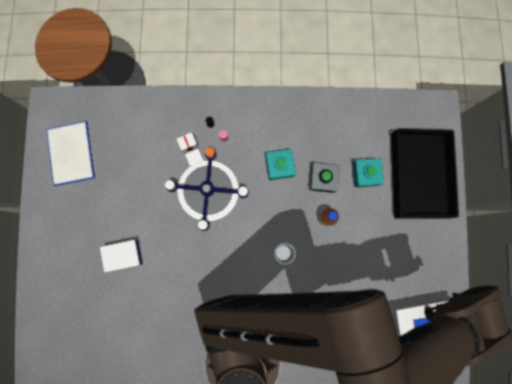

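View pics/scene0.png

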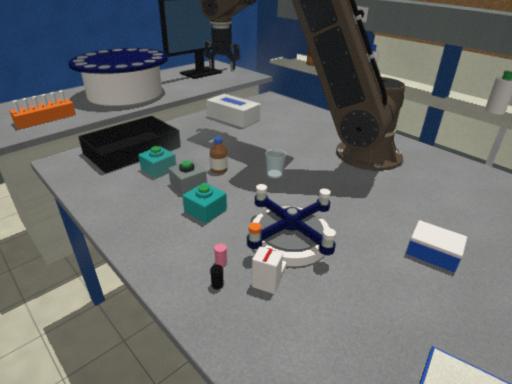

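The top view shows the hub at about (207,188), the orange cap at (210,152), the reader with its red stripe at (187,142), and the grey box with the green button at (326,176), between two turquoise look-alikes. Next I'll measure these.

```bash
cat > h.py <<'E'
import numpy as np,cv2
from workcell import state, imaging, workorder, robot
def K(c):
    f=c['img'].shape[0]/2/np.tan(np.radians(c['vertical_fov'])/2)
    return np.array([[f,0,c['cx']],[0,f,c['cy']],[0,0,1.]])
def ray(c,p,z):
    u=cv2.undistortPoints(np.array([[p]],float),K(c),np.array(c['distortion'],float))[0,0]
    R=cv2.Rodrigues(np.array(c['rvec'],float))[0];t=np.array(c['tvec'],float)
    C=-R.T@t;d=R.T@np.array([u[0],u[1],1]);s=(z-C[2])/d[2];return (C+s*d)
def proj(c,P):
    return cv2.projectPoints(np.array([P],float),np.array(c['rvec'],float),np.array(c['tvec'],float),K(c),np.array(c['distortion'],float))[0][0,0]
def blobs(c,lo,hi,mn=8):
    hsv=cv2.cvtColor(c['img'],cv2.COLOR_RGB2HSV)
    m=cv2.inRange(hsv,np.array(lo),np.array(hi))
    n,l,s,ce=cv2.connectedComponentsWithStats(m)
    return [(ce[i].round(2),int(s[i,4]),s[i,:4].tolist()) for i in range(1,n) if s[i,4]>=mn],m
E
python3 - <<'E'
from h import *
for n in('top','scene'):
    c=imaging.capture(n)
    for nm,lo,hi,z in(('orange',(5,150,120),(18,255,255),.1),('green',(50,120,50),(75,255,255),.07),('red',(0,150,100),(4,255,255),.088),('red2',(172,150,100),(180,255,255),.088),('navy',(110,120,20),(130,255,140),.074),('white',(0,0,200),(180,40,255),.1)):
        for b in blobs(c,lo,hi)[0]:print(n,nm,b,ray(c,b[0],z).round(4))
    if n=='top':
        cv2.imwrite('pics/zt.png',cv2.resize(c['img'][115:245,140:350,::-1],None,fx=3.8,fy=3.8,interpolation=cv2.INTER_CUBIC))
    else: cv2.imwrite('pics/zs.png',cv2.resize(c['img'][130:300,130:350,::-1],None,fx=3.5,fy=3.5,interpolation=cv2.INTER_CUBIC))
E
```

```text
top orange (array([72.04, 43.92]), 3896, [36, 10, 73, 69]) [1.0932 0.6052 0.1   ]
top orange (array([209.58, 151.86]), 59, [206, 148, 9, 9]) [0.7089 0.1116 0.1   ]
top green (array([280.95, 161.95]), 58, [277, 158, 9, 9]) [ 0.6829 -0.1249  0.07  ]
top green (array([371.04, 170.44]), 57, [367, 167, 9, 8]) [ 0.6572 -0.4297  0.07  ]
top green (array([325.94, 175.52]), 87, [321, 171, 11, 10]) [ 0.6384 -0.2756  0.07  ]
top navy (array([206.48, 189.49]), 258, [176, 164, 61, 55]) [0.5876 0.1217 0.074 ]
top navy (array([423.88, 323.2 ]), 50, [415, 318, 17, 10]) [ 0.1499 -0.5977  0.074 ]
top white (array([253.  ,  17.89]), 9, [251, 17, 5, 3]) [ 1.1874 -0.0277  0.1   ]
top white (array([275.75,  43.62]), 8, [274, 41, 4, 5]) [ 1.0913 -0.1065  0.1   ]
top white (array([168.45,  74.64]), 56, [165, 70, 8, 10]) [0.9755 0.2577 0.1   ]
top white (array([181.84,  73.53]), 19, [180, 70, 4, 7]) [0.9794 0.2122 0.1   ]
top white (array([188.88,  74.58]), 24, [187, 71, 5, 9]) [0.9757 0.1881 0.1   ]
top white (array([228.76,  73.19]), 21, [227, 70, 4, 8]) [0.9813 0.053  0.1   ]
top white (array([263.49,  75
[... 3400 characters left out ...]
086  0.281   0.1   ]
scene white (array([261.08, 186.72]), 40, [257, 184, 9, 6]) [0.5812 0.0009 0.1   ]
scene white (array([324.55, 191.1 ]), 42, [320, 189, 10, 5]) [0.4705 0.1296 0.1   ]
scene white (array([257.64, 217.86]), 42, [253, 214, 10, 8]) [0.6834 0.094  0.1   ]
scene white (array([327.05, 228.36]), 129, [319, 219, 17, 17]) [0.5929 0.2297 0.1   ]
scene white (array([439.7 , 237.23]), 1008, [412, 221, 55, 35]) [0.4286 0.4246 0.1   ]
scene white (array([278.97, 254.82]), 498, [253, 245, 62, 21]) [0.7379 0.2149 0.1   ]
scene white (array([283.  , 264.04]), 23, [282, 261, 4, 9]) [0.7514 0.2389 0.1   ]
scene white (array([454.97, 371.85]), 1444, [425, 349, 81, 35]) [0.7289 0.5778 0.1   ]
```

View pics/zt.png

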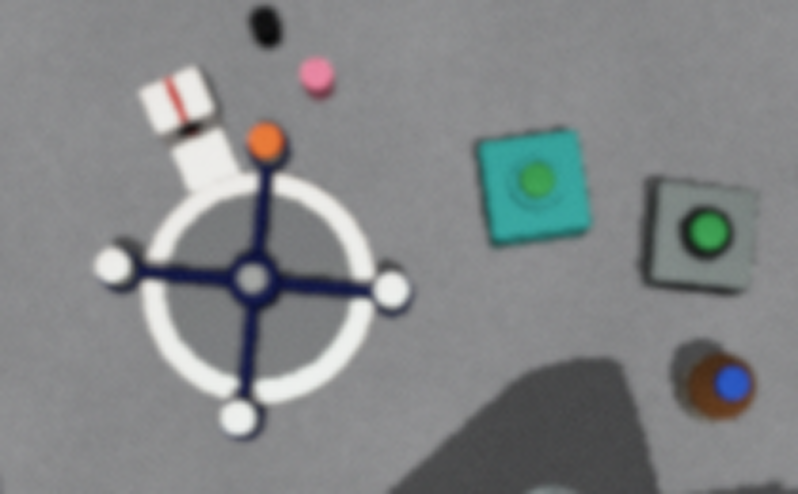

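View pics/zs.png

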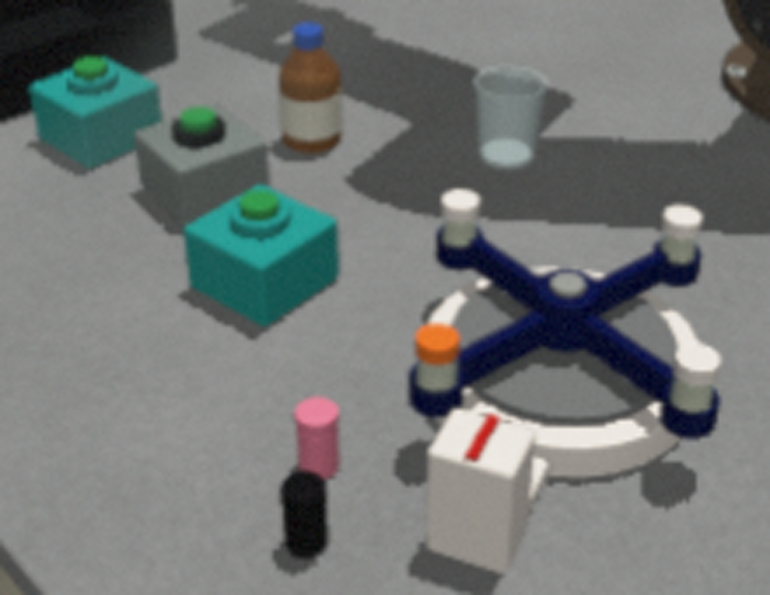

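Run:
```python
from h import *
hub=np.array([.5905,.122])
for n in('top','scene'):
    c=imaging.capture(n);hsv=cv2.cvtColor(c['img'],cv2.COLOR_RGB2HSV).astype(int)
    m=((hsv[...,0]<8)|(hsv[...,0]>170))&(hsv[...,1]>70)
    x0,x1,y0,y1=(178,198,130,152) if n=='top' else (258,276,244,262)
    w=np.zeros(m.shape);w[y0:y1,x0:x1]=(m*hsv[...,1])[y0:y1,x0:x1]
    ys,xs=np.nonzero(w);P=np.array([ray(c,(x,y),.088)[:2] for x,y in zip(xs,ys)]);W=w[ys,xs]
    ce=(P*W[:,None]).sum(0)/W.sum();C=np.cov(P.T,aweights=W);v=np.linalg.eigh(C)[1][:,1]
    d=ce-hub;print(n,len(xs),ce,np.linalg.norm(d),np.degrees(np.arctan2(d[1],d[0])),'axis',np.degrees(np.arctan2(v[1],v[0]))%180)
    for a in(26,28,30,32,34):
        pass
# white sides of top face
c=imaging.capture('top')
bs=[b for b in blobs(c,(0,0,200),(180,40,255))[0] if 175<b[0][0]<195 and b[0][1]<146]
q=[ray(c,b[0],.088)[:2] for b in bs];mid=(q[0]+q[1])/2;d=mid-hub;e=q[1]-q[0]
print(mid,np.linalg.norm(d),np.degrees(np.arctan2(d[1],d[0])),np.degrees(np.arctan2(e[1],e[0]))-90)
```

```text
top 25 [0.74523379 0.19090816] 0.16938382642289976 24.005017575552586 axis 26.103407254794206
scene 58 [0.74565159 0.18920135] 0.16907997925368753 23.419053151208736 axis 24.29833182518911
[0.981539   0.20118787] 0.3989764617931919 11.447944976400564 -190.90784140859242
```

The views agree. The orange arm is at about -4.7° and the reader at about 24°, so the carousel needs roughly +28.7°. The tool's x axis is already at about 22.6°, so I can push without turning the tool. Next I'll triangulate the button and work out the shifts.

```bash
cat >> h.py <<'E'
def shift(P):
    s=state();R=cv2.Rodrigues(np.array(s['orientation']))[0]
    return (R.T@(np.array(P)-s['ee_pos'])).round(4)
def tri(cs,ps):
    A=[];b=[]
    for c,p in zip(cs,ps):
        a=ray(c,p,0);d=ray(c,p,.2)-a;d/=np.linalg.norm(d);M=np.eye(3)-np.outer(d,d);A.append(M);b.append(M@a)
    x=np.linalg.lstsq(np.vstack(A),np.hstack(b),rcond=None)[0]
    return x.round(4),[np.round(proj(c,x)-p,2) for c,p in zip(cs,ps)]
E
python3 - <<'E'
from h import *
t=imaging.capture('top');s=imaging.capture('scene')
print('btn',tri([t,s],[(325.94,175.52),(186.08,163.83)]))
print('org',tri([t,s],[(209.58,151.86),(254.4,227.93)]))
print('w',tri([t,s],[(242.5,190.64),(261.08,186.72)]),tri([t,s],[(201.84,224.5),(324.55,191.1)]))
print(shift((.632,.072,.20)))
E
```

```text
btn (array([ 0.6373, -0.2742,  0.0781]), [array([ 0.05, -0.06]), array([0.08, 0.01])])
org (array([0.7102, 0.1119, 0.0947]), [array([ 0.07, -0.07]), array([0.14, 0.02])])
w (array([0.5819, 0.0021, 0.1008]), [array([ 0.07, -0.07]), array([0.12, 0.01])]) (array([0.4717, 0.1312, 0.1013]), [array([ 0.18, -0.12]), array([0.27, 0.02])])
[ 0.6111 -0.4484  0.0313]
```

```bash
python3 -m jog '[[[0.025,-0.018,0],[0,0,0]],[[0.05,-0.037,0],[0,0,0]],[[0.075,-0.055,0],[0,0,0]],[[0.1,-0.074,0],[0,0,0]],[[0.125,-0.092,0],[0,0,0]],[[0.15,-0.111,0],[0,0,0]],[[0.175,-0.129,0],[0,0,0]],[[0.2,-0.148,0],[0,0,0]]]' 1 40
```

```text
time: 1.12
ee_pos: [0.3687, -0.3621, 0.2315]
orientation: [3.08, 0.616, 0.0]
force: [1.4, -0.7, -0.1]
finger_gap: 0.001
```

```bash
python3 -m jog '[[[0.027,-0.02,0],[0,0,0]],[[0.054,-0.04,0],[0,0,0]],[[0.081,-0.06,0],[0,0,0]],[[0.108,-0.08,0],[0,0,0]],[[0.135,-0.1,0],[0,0,0]],[[0.162,-0.12,0],[0,0,0]],[[0.19,-0.14,0],[0,0,0]],[[0.216,-0.16,0],[0,0,0]]]'; python3 -m jog '[[[0.027,-0.02,0],[0,0,0]],[[0.054,-0.04,0],[0,0,0]],[[0.081,-0.06,0],[0,0,0]],[[0.108,-0.08,0],[0,0,0]],[[0.135,-0.1,0],[0,0,0]],[[0.162,-0.12,0],[0,0,0]],[[0.195,-0.14,0],[0,0,0]],[[0.195,-0.14,0],[0,0,0]]]'
python3 - <<'E'
from h import *
print(shift((.632,.072,.13)),shift((.632,.072,.056)))
for n in('wrist','top'):
    c=imaging.capture(n);cv2.imwrite(f'pics/{n}1.png',c['img'][...,::-1])
E
```

```text
time: 1.78
ee_pos: [0.5068, -0.131, 0.2315]
orientation: [3.08, 0.616, 0.001]
force: [-0.0, -1.7, -0.2]
finger_gap: 0.001
time: 2.45
ee_pos: [0.6345, 0.0762, 0.231]
orientation: [-3.079, -0.621, -0.003]
force: [0.1, 0.5, 0.5]
finger_gap: -0.006
[-0.0042  0.003   0.1009] [-0.0043  0.003   0.1749]
```

View pics/wrist1.png

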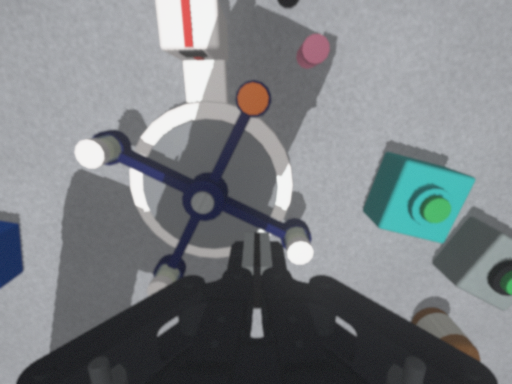

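View pics/top1.png

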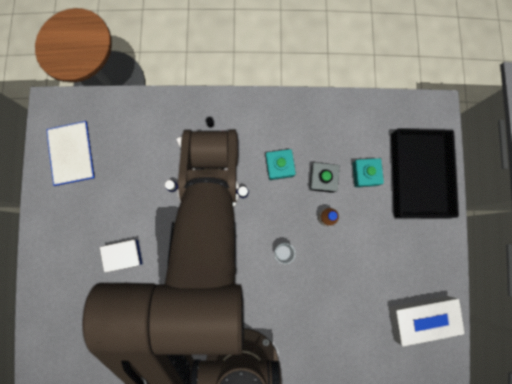

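The wrist view shows the hub at (205,198), the orange cap at (253,98), the red stripe at (187,20) and the closed fingertips at (258,240). I'll use it to cross-check the positions and the landing point.

```bash
python3 - <<'E'
from h import *
c=imaging.capture('wrist')
print('land',proj(c,(.632,.072,.06)),proj(c,(.5905,.122,.09)),proj(c,state()['ee_pos']))
hub=ray(c,(202,201),.09)[:2]
for nm,p,z in(('org',(253,98),.1),('redfar',(185,2),.088),('rednear',(189,47),.088),('cup w',(298,247),.1)):
    q=ray(c,p,z)[:2];d=q-hub;print(nm,q.round(4),np.linalg.norm(d).round(4),np.degrees(np.arctan2(d[1],d[0])).round(2))
print(hub)
E
python3 -m jog '[[[-0.004,0.003,0.03],[0,0,0]],[[-0.004,0.003,0.06],[0,0,0]],[[-0.004,0.003,0.08],[0,0,0]],[[-0.004,0.003,0.1],[0,0,0]],[[-0.004,0.003,0.1],[0,0,0]]]'
python3 - <<'E'
from h import *
print(shift((.632,.072,.056)))
for n in('wrist',):
    c=imaging.capture(n);cv2.imwrite(f'pics/{n}2.png',c['img'][...,::-1])
E
```

```text
land [257.4383971  172.46411439] [199.29064886 196.60308001] [258.37170053 246.66340983]
org [0.705  0.1072] 0.1186 -5.05
redfar [0.7562 0.1934] 0.1855 24.09
rednear [0.7235 0.1787] 0.1496 24.05
cup w [0.5811 0.0025] 0.1153 -92.91
[0.586897   0.11767641]
time: 3.02
ee_pos: [0.6275, 0.0659, 0.128]
orientation: [-3.08, -0.613, 0.009]
force: [-0.1, 0.2, -0.4]
finger_gap: -0.001
[ 0.0069 -0.0038  0.072 ]
```

View pics/wrist2.png

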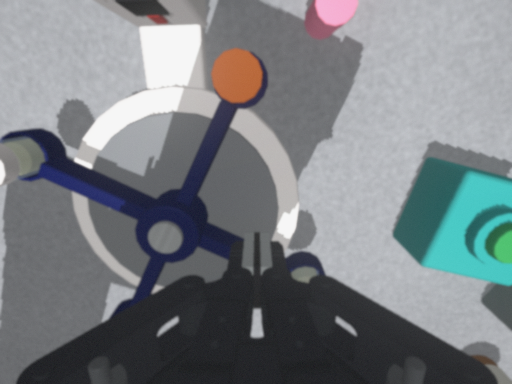

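Wrist cross-check: reader 24.1°, orange arm -5.0°. The landing spot between the arms is clear, so I'll descend.

```bash
python3 -m jog '[[[0.005,-0.003,0.01],[0,0,0]],[[0.005,-0.003,0.025],[0,0,0]],[[0.005,-0.003,0.04],[0,0,0]],[[0.005,-0.003,0.055],[0,0,0]],[[0.005,-0.003,0.07],[0,0,0]],[[0.005,-0.003,0.071],[0,0,0]],[[0.005,-0.003,0.071],[0,0,0]]]'
python3 - <<'E'
from h import *
s=state();print(s['ee_pos'],s['force'])
hub=np.array([.5905,.122]);a=np.radians(24)
u=np.array([np.cos(a),np.sin(a)]);n=np.array([np.sin(a),-np.cos(a)])
for h in (.012,.03,.022,.018):
    p=hub+.062*u+n*h; print(h,p,shift((*p,.056)))
c=imaging.capture('wrist');cv2.imwrite('pics/wrist3.png',c['img'][...,::-1])
E
```

```text
time: 3.65
ee_pos: [0.6333, 0.0719, 0.0607]
orientation: [3.081, 0.616, 0.0]
force: [0.0, 0.1, 0.6]
finger_gap: 0.001
[0.63331186 0.07194014 0.0606664 ] [0.03151782 0.05911603 0.57658214]
0.012 [0.65202066 0.13625513] [ 0.042  -0.0522  0.0047]
0.03 [0.65934192 0.11981131] [ 0.0424 -0.0342  0.0047]
0.022 [0.65608802 0.12711967] [ 0.0422 -0.0422  0.0047]
0.018 [0.65446108 0.13077385] [ 0.0421 -0.0462  0.0047]
```

View pics/wrist3.png

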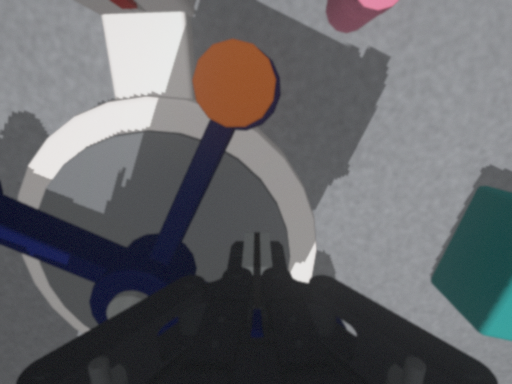

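```bash
python3 -m jog '[[[0.006,-0.005,0.003],[0,0,0]],[[0.012,-0.01,0.003],[0,0,0]],[[0.018,-0.015,0.003],[0,0,0]],[[0.024,-0.02,0.003],[0,0,0]],[[0.03,-0.025,0.003],[0,0,0]],[[0.036,-0.029,0.003],[0,0,0]],[[0.042,-0.034,0.003],[0,0,0]],[[0.042,-0.034,0.003],[0,0,0]]]'
python3 - <<'E'
from h import *
s=state();print(s['ee_pos'],s['force'])
c=imaging.capture('wrist');cv2.imwrite('pics/wrist4.png',c['img'][...,::-1])
hub=np.array([.5905,.122])
for b in blobs(c,(5,150,100),(18,255,255),300)[0]:
    q=ray(c,b[0],.1)[:2];d=q-hub;print(b,q,np.linalg.norm(d),np.degrees(np.arctan2(d[1],d[0])))
E
```

```text
time: 4.37
ee_pos: [0.6596, 0.121, 0.0573]
orientation: [-3.08, -0.617, -0.002]
force: [0.7, 0.1, -0.0]
finger_gap: -0.001
[0.65956552 0.12103882 0.05730337] [ 0.70017871  0.06982732 -0.03773041]
(array([213.71, 169.78]), 4544, [175, 132, 77, 77]) [0.70364332 0.15669172] 0.11834241330121496 17.04645626554004
```

View pics/wrist4.png

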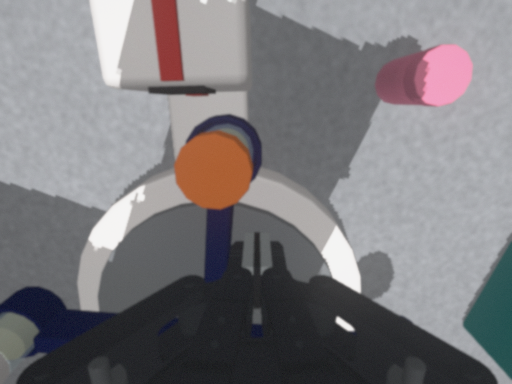

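```bash
cat >> h.py <<'E'
def check(tag,name='wrist'):
    c=imaging.capture(name);cv2.imwrite(f'pics/{tag}.png',c['img'][...,::-1])
    hsv=cv2.cvtColor(c['img'],cv2.COLOR_RGB2HSV)
    big=300 if name=='wrist' else 30
    m=cv2.inRange(hsv,np.array((5,150,100)),np.array((18,255,255)))
    m2=cv2.inRange(hsv,np.array((0,150,60)),np.array((4,255,255)))|cv2.inRange(hsv,np.array((175,150,60)),np.array((180,255,255)))
    def sel(m,zr):
        n,l,s,ce=cv2.connectedComponentsWithStats(m);best=None
        for i in range(1,n):
            q=ray(c,ce[i],zr)
            if .6<q[0]<.85 and .05<q[1]<.3 and (best is None or s[i,4]>s[best,4]):best=i
        return l==best,ce[best],s[best,4]
    _,oc,a=sel(m,.1);o=ray(c,oc,.1)[:2]
    mm,rc,b=sel(m2,.088);ys,xs=np.nonzero(mm)
    P=np.array([ray(c,(x,y),.088)[:2] for x,y in zip(xs,ys)]);ce=P.mean(0)
    A=np.degrees(np.linalg.eigh(np.cov(P.T))[1][:,1]@np.array([[1],[1j]])).item() if 0 else np.linalg.eigh(np.cov(P.T))[1][:,1]
    ang=np.degrees(np.arctan2(A[1],A[0]))
    if ang>90:ang-=180
    if ang<-90:ang+=180
    r=np.radians(24.1);u=np.array([np.cos(r),np.sin(r)]);n=np.array([-np.sin(r),np.cos(r)])
    d=o-ce;print(name,'orange',o.round(4),a,'stripe',ce.round(4),b,'axis',round(ang,2),'rel along/lat mm',(d@u*1e3).round(1),(d@n*1e3).round(1),'deg',np.degrees((d@n)/.12).round(2))
E
python3 -c "
from h import *
check('w5')"
```

```text
wrist orange [0.7036 0.1567] 4570 stripe [0.7353 0.1869] 926 axis 17.69 rel along/lat mm -41.3 -14.6 deg -6.98
```

About 7° remains. I'll push 6 mm further and look again.

```bash
python3 -m jog '[[[0,-0.002,0],[0,0,0]],[[0,-0.004,0],[0,0,0]],[[0,-0.006,0],[0,0,0]],[[0,-0.006,0],[0,0,0]],[[0,-0.006,0],[0,0,0]]]'
python3 -c "
from h import *
check('w6');s=state();print(s['ee_pos'],s['force'])"
```

```text
time: 4.88
ee_pos: [0.6562, 0.1251, 0.0573]
orientation: [-3.081, -0.616, 0.0]
force: [0.2, 0.6, 0.0]
finger_gap: 0.001
wrist orange [0.7016 0.163 ] 4625 stripe [0.738  0.1886] 1437 axis 23.8 rel along/lat mm -43.7 -8.5 deg -4.04
[0.65626441 0.1250896  0.05731476] [-0.35422972 -0.63430101  0.46334792]
```

View pics/w6.png

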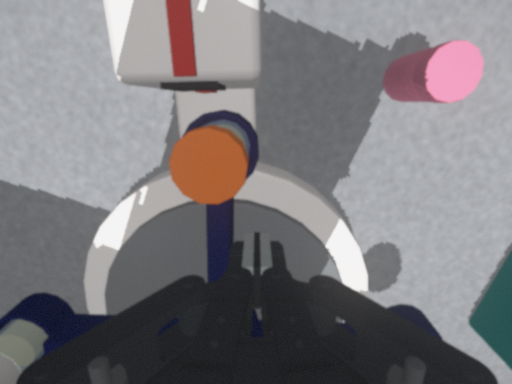

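```bash
python3 -m jog '[[[0,-0.002,0],[0,0,0]],[[0,-0.003,0],[0,0,0]],[[0,-0.004,0],[0,0,0]],[[0,-0.004,0],[0,0,0]],[[0,-0.004,0],[0,0,0]]]'
python3 -c "
from h import *
check('w7');s=state();print(s['ee_pos'],s['force'])"
```

```text
time: 5.35
ee_pos: [0.6548, 0.1288, 0.0573]
orientation: [3.081, 0.616, -0.0]
force: [0.3, -0.3, 0.9]
finger_gap: 0.0
wrist orange [0.699  0.1694] 4648 stripe [0.7384 0.1887] 1496 axis 23.87 rel along/lat mm -43.9 -1.5 deg -0.74
[0.65478452 0.12886127 0.05726202] [ 1.05304464  0.14604878 -0.01537343]
```

It's within about 0.7° now. I'll back off, lift, and check with a clear view.

```bash
python3 -m jog '[[[0,0.008,0],[0,0,0]],[[0,0.018,0],[0,0,0]],[[-0.005,0.025,-0.01],[0,0,0]],[[-0.005,0.025,-0.045],[0,0,0]],[[-0.005,0.025,-0.085],[0,0,0]],[[-0.005,0.025,-0.12],[0,0,0]],[[-0.005,0.025,-0.14],[0,0,0]],[[-0.005,0.025,-0.14],[0,0,0]]]'
python3 -c "
from h import *
check('w8');s=state();print(s['ee_pos'],s['force']);print(shift((.637,-.274,.2)))"
```

```text
time: 6.07
ee_pos: [0.6614, 0.1029, 0.2034]
orientation: [3.08, 0.615, 0.013]
force: [0.6, 0.4, 0.1]
finger_gap: 0.001
wrist orange [0.6983 0.1689] 766 stripe [0.7538 0.1959] 147 axis 18.55 rel along/lat mm -61.7 -2.0 deg -0.97
[0.66057327 0.10286657 0.20053422] [-0.56625243 -0.67808793 -1.22126042]
[-0.1665  0.3389  0.0004]
```

View pics/w8.png

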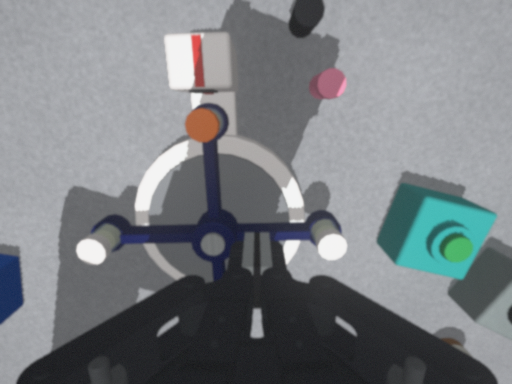

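The orange vial now stands in front of the window. I'll move to above the grey box, which also clears the top view.

```bash
python3 -m jog '[[[-0.016,0.034,0],[0,0,0]],[[-0.033,0.068,0],[0,0,0]],[[-0.05,0.102,0],[0,0,0]],[[-0.066,0.136,0],[0,0,0]],[[-0.083,0.17,0],[0,0,0]],[[-0.1,0.204,0],[0,0,0]],[[-0.116,0.237,0],[0,0,0]],[[-0.133,0.271,0],[0,0,0]]]'
python3 -m jog '[[[-0.016,0.034,0],[0,0,0]],[[-0.033,0.066,0],[0,0,0]],[[-0.033,0.066,0],[0,0,0]],[[-0.033,0.066,0],[0,0,0]]]'
python3 - <<'E'
from h import *
check('t9','top');check('s9','scene')
c=imaging.capture('top')
P=[]
for b in blobs(c,(0,0,185),(180,60,255),20)[0]:
    if b[1]<80:
        q=ray(c,b[0],.1)[:2]
        r=np.linalg.norm(q-[.5905,.122])
        if .1<r<.14:print(b,q,r,np.degrees(np.arctan2(*(q-[.5905,.122])[::-1])))
cv2.imwrite('pics/zt9.png',cv2.resize(c['img'][115:245,140:350,::-1],None,fx=3.8,fy=3.8,interpolation=cv2.INTER_CUBIC))
w=imaging.capture('wrist');cv2.imwrite('pics/w9.png',w['img'][...,::-1])
for b in blobs(w,(45,120,50),(75,255,255),100)[0]:print(b,ray(w,b[0],.078))
print(state()['ee_pos'],shift((.637,-.274,.09)))
E
```

```text
time: 6.78
ee_pos: [0.6401, -0.1996, 0.1961]
orientation: [-3.08, -0.615, 0.003]
force: [1.3, 0.4, -0.1]
finger_gap: -0.001
time: 7.12
ee_pos: [0.6349, -0.2734, 0.1957]
orientation: [-3.08, -0.611, 0.003]
force: [-0.0, 0.0, -0.3]
finger_gap: 0.001Traceback (most recent call last):
  File "<stdin>", line 2, in <module>
  File "h.py", line 39, in check
    mm,rc,b=sel(m2,.088);ys,xs=np.nonzero(mm)
            ~~~^^^^^^^^^
  File "h.py", line 37, in sel
    return l==best,ce[best],s[best,4]
                            ~^^^^^^^^
IndexError: index 4 is out of bounds for axis 0 with size 1
```

Run:
```python
from h import *
hub=np.array([.5905,.122])
c=imaging.capture('top')
for nm,lo,hi in(('o',(5,150,120),(18,255,255)),('w',(0,0,185),(180,60,255))):
  for b in blobs(c,lo,hi,20)[0]:
    if b[1]<90:
        q=ray(c,b[0],.1)[:2]
        r=np.linalg.norm(q-hub)
        if .1<r<.2:print(nm,b,q,r,np.degrees(np.arctan2(*(q-hub)[::-1])))
cv2.imwrite('pics/zt9.png',cv2.resize(c['img'][115:245,140:350,::-1],None,fx=3.8,fy=3.8,interpolation=cv2.INTER_CUBIC))
check('s9','scene')
w=imaging.capture('wrist');cv2.imwrite('pics/w9.png',w['img'][...,::-1])
for b in blobs(w,(45,120,50),(75,255,255),100)[0]:print(b,ray(w,b[0],.078))
print(state()['ee_pos'],shift((.637,-.274,.09)))
```

```text
o (array([191.97, 154.26]), 58, [189, 150, 8, 9]) [0.70045019 0.16927117] 0.11968127234118983 23.264446158057957
w (array([239.65, 172.98]), 62, [236, 169, 9, 9]) [0.63959526 0.01221254] 0.12026483777247139 -65.90654045496832
w (array([171.16, 202.06]), 67, [167, 198, 10, 9]) [0.54265952 0.23285196] 0.1207347074254344 113.34362147126187
scene orange [0.7044 0.1738] 130 stripe [0.7438 0.1883] 34 axis 25.7 rel along/lat mm -41.9 2.8 deg 1.36
(array([122.04,  81.07]), 1102, [104, 63, 38, 37]) [ 0.67802418 -0.12522104  0.078     ]
(array([261.29, 189.41]), 769, [246, 174, 32, 31]) [ 0.63357771 -0.27573376  0.078     ]
(array([405.74, 227.69]), 707, [390, 214, 32, 29]) [ 0.65272588 -0.42819299  0.078     ]
[ 0.63624961 -0.2699733   0.19697845] [-0.0008  0.0041  0.107 ]
```

View pics/zt9.png

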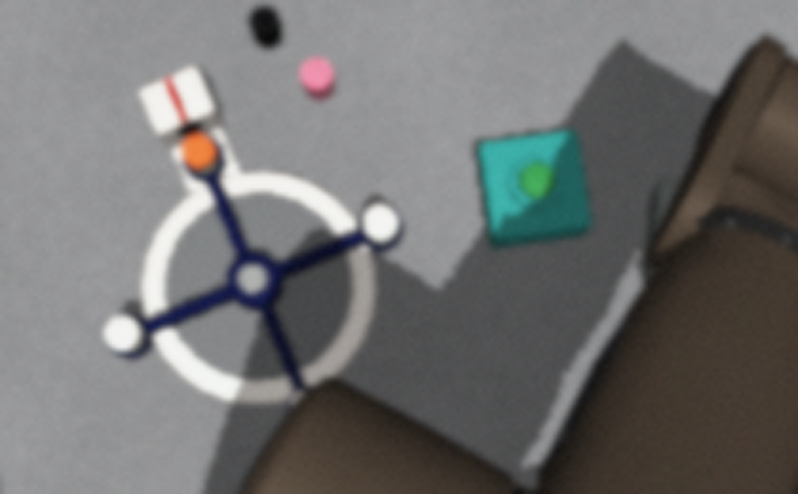

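View pics/w9.png

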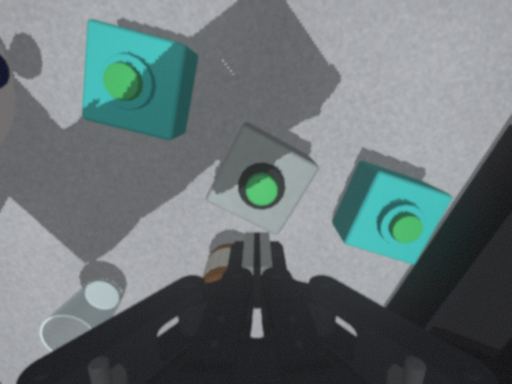

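All the measurements put the orange vial at 23.3–24° against the reader's 24.0°, an offset of about 1–1.5 mm, so it stands squarely. The wrist view shows the grey box's button at (261,189), which is about (0.635,-0.275). I'll descend to just above it.

```bash
python3 -m jog '[[[0,0.004,0.03],[0,0,0]],[[0,0.004,0.06],[0,0,0]],[[0,0.004,0.085],[0,0,0]],[[0,0.004,0.1],[0,0,0]],[[0,0.004,0.105],[0,0,0]],[[0,0.004,0.105],[0,0,0]],[[0,0.004,0.105],[0,0,0]]]'
python3 - <<'E'
from h import *
s=state();print(s['ee_pos'],s['force'],shift((.636,-.275,.072)))
c=imaging.capture('wrist');cv2.imwrite('pics/w10.png',c['img'][...,::-1])
c=imaging.capture('scene');cv2.imwrite('pics/s10.png',cv2.resize(c['img'][100:220,120:280,::-1],None,fx=4,fy=4))
E
```

```text
time: 7.9
ee_pos: [0.6384, -0.2744, 0.0932]
orientation: [3.08, 0.618, 0.001]
force: [0.9, 0.4, 0.3]
finger_gap: -0.001
[ 0.63835815 -0.27435527  0.09320168] [0.92990093 0.36264202 0.28473134] [-0.0024 -0.0003  0.0212]
```

View pics/w10.png

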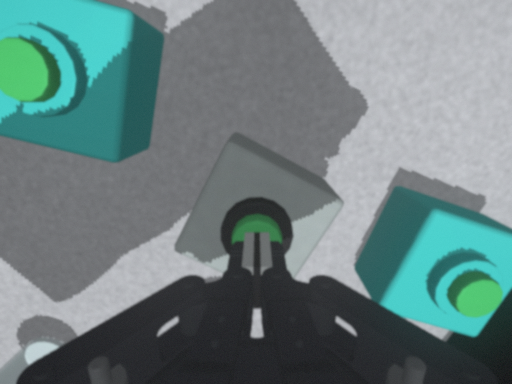

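View pics/s10.png

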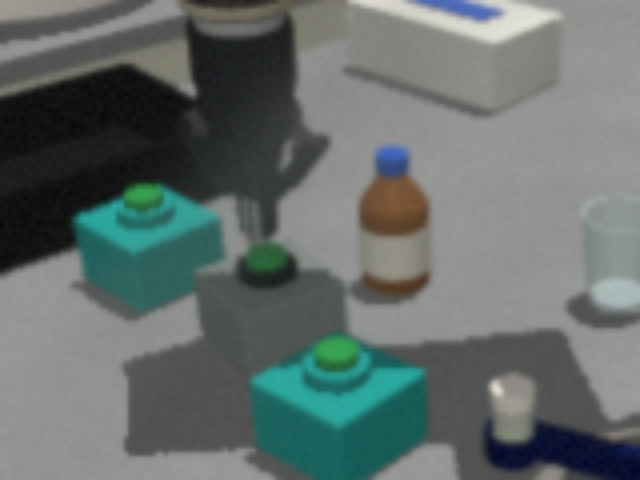

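The fingertips are over the centre of the green button on the grey box, and the bottle is clear. I'll press slowly.

```bash
python3 -m jog '[[[-0.002,0,0.008],[0,0,0]],[[-0.002,0,0.014],[0,0,0]],[[-0.002,0,0.018],[0,0,0]],[[-0.002,0,0.02],[0,0,0]],[[-0.002,0,0.022],[0,0,0]],[[-0.002,0,0.022],[0,0,0]]]'
```

```text
time: 8.5
ee_pos: [0.6365, -0.2761, 0.0754]
orientation: [3.078, 0.616, 0.004]
force: [-12.5, 5.6, 40.4]
finger_gap: -0.004
```

Run:
```python
from h import *
s=state();print(s['ee_pos'],s['force'])
c=imaging.capture('wrist');cv2.imwrite('pics/w11.png',c['img'][...,::-1])
c=imaging.capture('scene');cv2.imwrite('pics/s11.png',cv2.resize(c['img'][130:210,140:230,::-1],None,fx=7,fy=7))
```

```text
[ 0.63645531 -0.27609078  0.07541672] [-12.45513626   5.55972216  40.43995822]
```

View pics/w11.png

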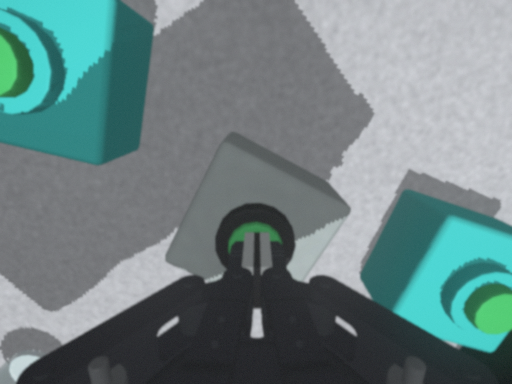

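View pics/s11.png

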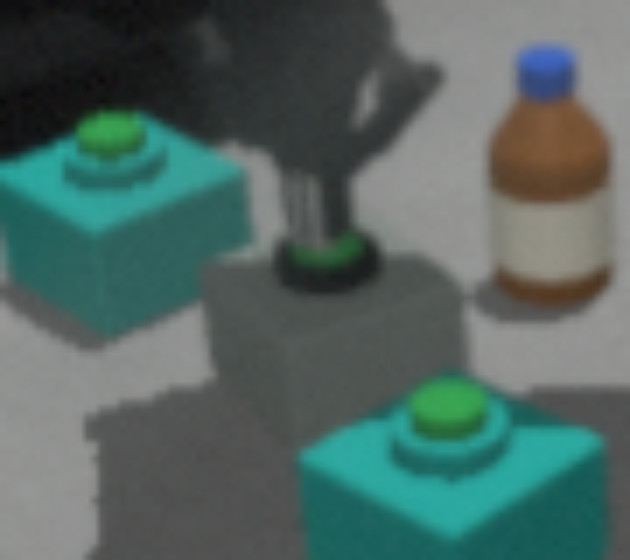

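The button is down, flush inside its black collar, with the tips on the green. At 40 N (5 N is enough) it is against its stop. I'll release it and rise.

```bash
python3 -m jog '[[[0,0,-0.008],[0,0,0]],[[0,0,-0.02],[0,0,0]],[[0,0,-0.045],[0,0,0]],[[0,0,-0.08],[0,0,0]],[[0,0,-0.11],[0,0,0]],[[0,0,-0.12],[0,0,0]],[[0,0,-0.12],[0,0,0]],[[0,0,-0.12],[0,0,0]]]'
python3 - <<'E'
from h import *
s=state();print(s['time'],s['ee_pos'],s['force'])
c=imaging.capture('scene');cv2.imwrite('pics/s12.png',cv2.resize(c['img'][120:300,130:350,::-1],None,fx=3.3,fy=3.3))
check('s12b','scene')
hub=np.array([.5905,.122]);c=imaging.capture('top')
for nm,lo,hi in(('o',(5,150,120),(18,255,255)),('w',(0,0,185),(180,60,255))):
  for b in blobs(c,lo,hi,20)[0]:
    q=ray(c,b[0],.1)[:2];r=np.linalg.norm(q-hub)
    if b[1]<90 and .1<r<.14:print(nm,q,r,np.degrees(np.arctan2(*(q-hub)[::-1])))
E
```

```text
time: 9.27
ee_pos: [0.6356, -0.2755, 0.1897]
orientation: [-3.08, -0.616, 0.001]
force: [0.4, -0.2, -0.6]
finger_gap: 0.004
9.2667 [ 0.63563613 -0.27548609  0.18967014] [ 0.38029878 -0.24655173 -0.64625713]
scene orange [0.7044 0.1738] 130 stripe [0.7436 0.1881] 35 axis 25.93 rel along/lat mm -41.7 2.9 deg 1.39
o [0.70058491 0.16911036] 0.1197416886451534 23.16829219459317
w [0.63959526 0.01221254] 0.12026483777247139 -65.90654045496832
w [0.5425316  0.23265286] 0.1206027423467435 113.43689880173821
```

View pics/s12.png

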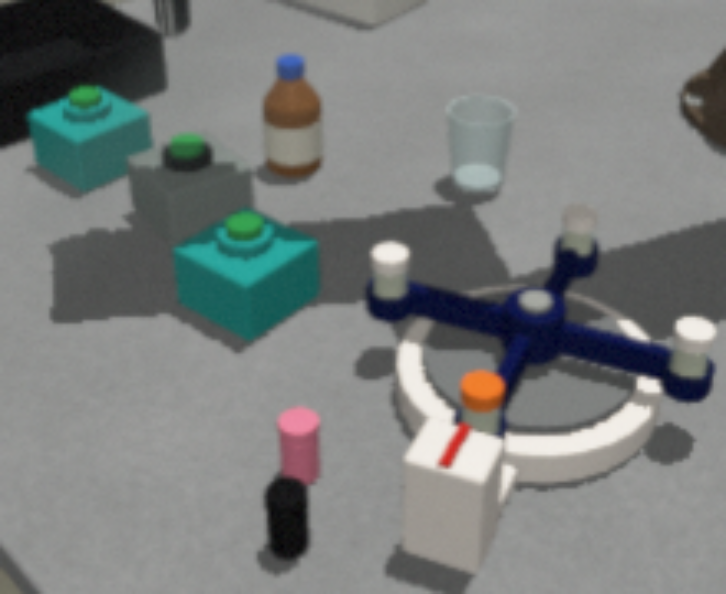

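The button has sprung back, the vial is still in front of the reader, everything is upright, and the arm is clear. I'll hand the job in.

```bash
python3 -c "
from workcell import workorder
print(workorder.finish_job())"
```

```text
the job is handed in; nothing more can be done
None
```

I pushed the orange-capped arm about 28–29° anticlockwise with the closed fingertips until its vial stood in front of the reader. Then I pressed the green button on the grey box, let it go, and handed the job in at about 9.5 s on the robot's clock.

**Alignment:** my last top-view check put the orange vial at 23.2° and the carousel, averaged over three caps, at about 23.6°. The reader is at 24.0–24.1°, so the vial axis is about 1–2 mm short of the station line. The raw scene-camera figure disagreed, at +1.4° past the line. That camera sees the side of the cap, and with that bias roughly corrected it gave about 1 mm short, in line with the top view.

**Button:** the wrist force reached 40 N with the button flush in its collar, against the 5 N it needs, so I take it as fully down. That was harder than needed, and I have no direct reading of the travel. The picture after release shows it back up.

**Rest of the scene:** the four vials, bottle and beaker stood upright, and the look-alikes were in place. The tip box was not in my final close-up and I did not check it separately, but the arm never went near it. The arm was clear, about 0.11 m above the button.

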